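# Tip the wide control-unit cover upright for inspection

## Robot

A 7-joint arm with a two-finger parallel gripper is mounted at the origin on the work surface. World frame = base frame: x ahead of the robot, y to its left, z up, the work surface at z = 0. Lengths are in m, angles in rad, forces in N, time in s.
With the tool pointing down it reaches from about 0.4 to 0.85 m from the base axis. Payload 10.4 kg.
Tool frame: the origin (TCP) lies on the centre line of the jaws, within the pads' length; the fingertips stand 11 mm ahead of it and the grasp point (between the pads) lies 8 mm behind it (manip.finger_overhang is the distance from the TCP to the fingertips, in m); z points along the fingers, y is the line along which they close (so a half turn about z gives the same grasp; the last joint's range is limited). The gripper opens to 85 mm and grips with 20 to 120 N. Pads are 22 mm wide; open, the fingers measure 114 mm over their backs; the gripper's body (76 mm by 85 mm) begins 54 mm behind the grasp point. The pads swing forward as they close: fully open they stand 13 mm farther back than shut.
Start: joints at [-1.281, 0.332, -0.065, 1.46, 0.022, 1.35, -0.088], TCP at [0.192, 0.595, 0.242] pointing down, gripper open.
Joint ranges: [-2.6, 2.6], [-0.5, 2.12], [-1.47, 1.34], [0.16, 2.42], [-1.27, 4.41], [0.06, 2.06], [-2.6, 2.6]. Speed limits (rad/s): [2.22, 2.22, 2.79, 2.79, 3.14, 3.14, 3.14].

## Interface

Orientations are given as a unit quaternion [x, y, z, w].
In Python, from workcell import manip, imaging, workorder gives the robot as it stands.
- The arm moves only by the tool jog_arm, never from a script. Its argument "deltas" is a list of rows, each an object with "gripper": the opening, from 0 (shut) to 1 (fully open); "offset": the shift along the tool's x, y, z in m, a list of three; "rotation": the turn, a rotation vector about the tool's x, y, z in degrees, a list of three. In form: [{"gripper": gripper, "offset": [tx, ty, tz], "rotation": [ax, ay, az]}, ...]. A call has 1 to 20 rows; each row shifts and turns the commanded pose from where the row before left it, along the tool's axes as they then stand; what a row does not reach is not made up. A row lasts 1/10 s, in which the tool goes at most 50 mm and 8.59 degrees, less where a joint would pass 70% of its speed; a pose out of reach is approached as far as the arm can. A call with a gripper value outside its range is refused whole. The fingers move at their own pace and stop on an object; "newtons" is the grip in N (left out, the last holds). Time passes only in rows, so rows that do not move let the fingers close. It gives the time, the measured TCP pose, the force, the opening and the grip force at its end, in the units of the state.
- manip.get_obs(): the state, without advancing time (a new reading comes with each control period).
- imaging.camera(name): name is "scene" or "top" or "wrist"; returns the picture (400x640x3 uint8, blue, green, red); there is no depth.
- imaging.camera_model(name): a dict with "camera_matrix" (3x3 intrinsics, pixels), "k1" (the pictures are not rectified: a ray, as slopes to the right and down, at radius r is drawn at 1 + k1 r^2 times it, then the intrinsics apply), "world_to_cam" (4x4, takes a point from world to camera coordinates); the wrist camera has in their place "hand_eye" (4x4, takes a point from camera to tool coordinates, whose origin is the TCP and whose axes are the flange's). Camera axes: x right, y up, looking along -z (the intrinsics and any distortion apply to the point x, -y, -z); pixel columns grow to the right and rows downward; lengths in m; the calibration is good to about 2 mm. A picture is of the moment at which its call begins: read the wrist's pose just before it. camera_model takes no time and is no camera call.
- workorder.hand_in(): hands the job in; it is judged then, once.
The state is a dict: "clock": time; "joint_pos": joint angles; "joint_velocities": joint speeds; "tau": joint torques, N m; "position": TCP position; "ee_rot": TCP orientation; "ft_force": force on the tool from outside, world axes, zero at the start; "torque": the same for the moment, N m; "grip_width": opening from 0.0 (shut) to 1.0 (fully open); "grasp_force": force on a finger pad.
Only numpy, scipy, OpenCV 4.12 (cv2) and the standard library are available. Lean on these libraries where they do the work, as an engineer would, in place of code of your own. Each camera call takes 0.05 s, during which the arm holds its last target. There are 200 camera calls.

## Task

Two metal control-unit covers lie sloping on identical inspection rests. Stand the wider, ribbed cover upright: push its raised edge over towards the fence of its own rest so that it pivots on its lower edge, never lifting that edge off the rest, and leave it leaning against the fence, sealing side facing out. Leave the narrower cover lying as it is.

Things in the scene. Friction and masses are not known exactly. Their poses are not given: they have to be found in the camera images.
- wide_cover: The cover to stand up: bare aluminium plate 110 (x) by 150 (y) by 6 mm, 0.27 kg, low ribs on top, black seal underneath. Origin at its centre; +x runs down the slope, z is the ribbed face's normal. It starts sloping 30 degrees, raised edge (x = -55) towards the robot, 35 mm beyond the props, its underside corner 63 mm above the table. Pushed just past vertical, it falls onto the fence.
- cover_foot (a point): Centre of the wide cover's lower edge, at its underside corner (own x = +55 mm, z = -3 mm), at the foot of the fence, 8 mm above the table. The cover pivots on this edge, so its raised edge moves on an arc of 110 mm radius about it.
- rest_wide: Fixed rest under the wide cover. Origin at table level, mid-foot of its fence; +x points from props to fence, y along the fence. Base 8 mm thick, x -115 to +50, 170 mm wide. Fence 160 mm long, top 102 mm above the table, face starts at x = 0, leaning back 10 degrees; a 5 mm lip at x = -16 keeps the foot in. Two props 18 mm wide, 46 mm high at x = -70, y = -40 and +40 mm, 62 mm free between.
- narrow_cover: The cover to leave alone: plain smooth aluminium plate 110 mm (x) by 90 mm (y) by 6 mm, about 0.16 kg, no ribs, lying at the same slope on a second, identical rest beside the first. Origin at its centre, axes as the wide cover's.
Things that resemble listed ones, but are neither listed nor needed, are in the scene too. Leave any blue or pink look-alike of the wide_cover alone.

How it is judged:
By the outcome, as a careful person would: the job done as asked, in the order asked, and still so for the second after the job is handed in, with the robot touching nothing.
It also fails if it takes over 32 s, if anything falls off the work surface, if the arm or the gripper's body presses on something with over 40 N, if the wrist force passes 120 N, or if a joint passes its speed limit or range.

## Working session

There is one attempt and no reset: what is moved stays moved. The work goes in short steps, Python scripts to look and compute and a tool call to move; the robot and the scene stay as the last step left them, time stands still between calls to the robot, and variables do not carry over. Pictures are saved under pics/ and viewed, at most 10 in all, crops included, and the job is handed in when it is done.

Besides the shell and the picture viewer there is one more tool, called after "Call:" by a JSON object that holds its "api" and its "payload". jog_arm: Moves the arm, as the interface text tells. Its arguments: {"type":"object","properties":{"deltas":{"type":"array","items":{"type":"object","properties":{"gripper":{"type":"number"},"offset":{"type":"array","items":{"type":"number"}},"rotation":{"type":"array","items":{"type":"number"}}}}},"newtons":{"type":"number"}},"required":["deltas"]}

```bash
ls; mkdir -p pics
python3 - <<'E'
from workcell import manip, imaging
import cv2,numpy as np
np.set_printoptions(precision=4,suppress=True)
o=manip.get_obs();print(o['clock'],o['position'],o['ee_rot'],o['ft_force'],manip.finger_overhang)
for n in('scene','top'):
    im=imaging.camera(n);cv2.imwrite(f'pics/{n}0.png',im);m=imaging.camera_model(n)
    print(n,m)
E
```

```text
pics
0.0 [0.1922 0.5943 0.2415] [ 0.1558  0.9878 -0.0007 -0.0001] [-0.5377  0.2602  0.1883] 0.011
scene {'camera_matrix': array([[431.8566,   0.    , 319.3223],
       [  0.    , 431.8566, 186.9963],
       [  0.    ,   0.    ,   1.    ]]), 'k1': -0.013128642072494276, 'world_to_cam': array([[ 0.846 ,  0.5332, -0.0027, -0.4793],
       [-0.3747,  0.598 ,  0.7085,  0.1829],
       [ 0.3794, -0.5983,  0.7057, -1.1227],
       [ 0.    ,  0.    ,  0.    ,  1.    ]])}
top {'camera_matrix': array([[426.172 ,   0.    , 316.802 ],
       [  0.    , 426.172 , 194.1367],
       [  0.    ,   0.    ,   1.    ]]), 'k1': -0.10293455366359668, 'world_to_cam': array([[ 0.0132, -0.9998, -0.016 ,  0.0049],
       [ 0.9922,  0.0111,  0.1244, -0.5906],
       [-0.1242, -0.0175,  0.9921, -1.0212],
       [ 0.    ,  0.    ,  0.    ,  1.    ]])}
```

View pics/scene0.png

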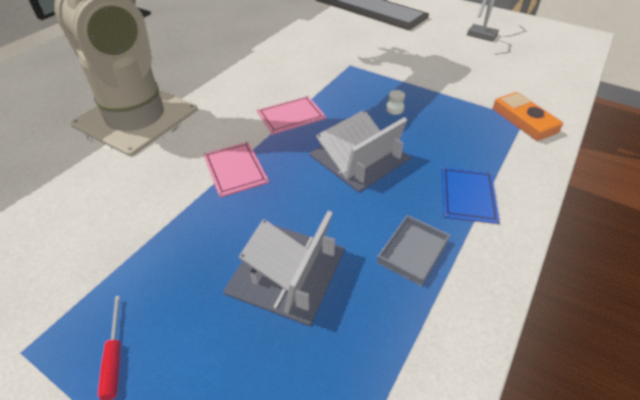

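View pics/top0.png

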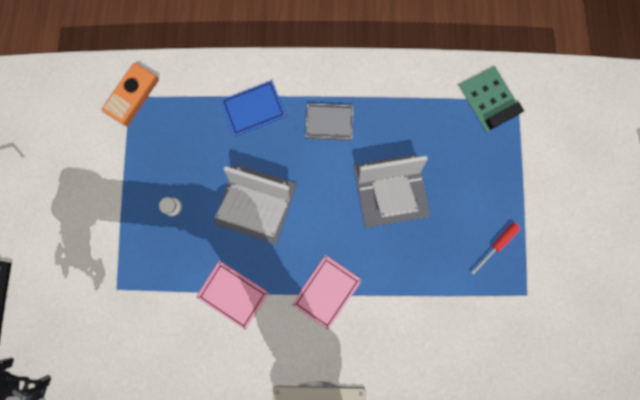

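The top view shows:
- **(256,203):** a grey ribbed cover on a rest. This is the likely wide_cover.
- **(395,195):** a smaller, smooth cover on the second rest, so the narrow one.
- **(232,294), (327,291) and (253,107):** the pink and blue look-alikes.
- **(329,121):** a grey tray.

I choose (256,203) and will check it in a close crop.

Run:
```python
import cv2,numpy as np
im=cv2.imread('pics/top0.png');s=cv2.imread('pics/scene0.png')
a=cv2.resize(im[145:245,205:305],(400,400),interpolation=3);b=cv2.resize(s[100:200,300:425][:,:100+0],(400,400),interpolation=3)
c=cv2.resize(s[100:200,305:415],(396,360),interpolation=3)
c=cv2.copyMakeBorder(c,0,40,0,4,0)
cv2.imwrite('pics/crop.png',np.hstack([a,c]))
```

```text
(no output)
```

View pics/crop.png

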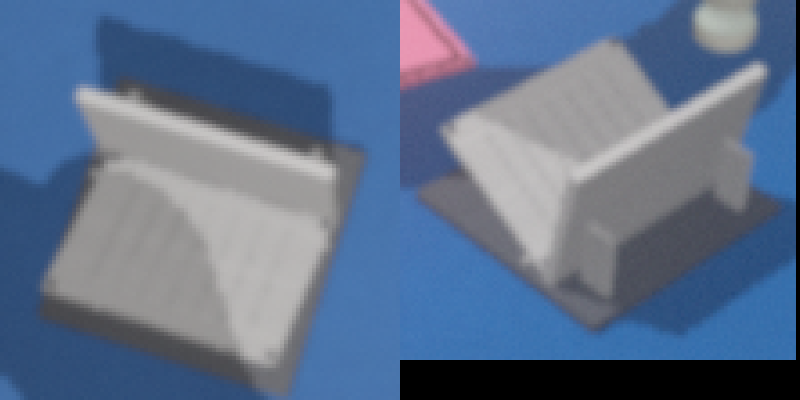

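The crop confirms it: the plate is ribbed and nearly as wide as its fence. Its raised corners are at top-view pixels (216,217) and (273,235), with base corners at (215,224.5), (277,244) and (296,182.5). Next I cast rays through these.

```bash
cat > h.py <<'E'
import numpy as np,cv2
from workcell import imaging
np.set_printoptions(precision=4,suppress=True)
def ray(n,p):
    m=imaging.camera_model(n);K=m['camera_matrix'];W=m['world_to_cam']
    u=cv2.undistortPoints(np.array([[p]],float),K,np.array([m['k1'],0,0,0,0.]))[0,0]
    R=W[:3,:3];return -R.T@W[:3,3], R.T@np.array([u[0],-u[1],-1])
def hit(n,p,z):
    c,d=ray(n,p);return c+d*(z-c[2])/d[2]
def two(p,q):
    (a,d),(b,e)=ray('top',p),ray('scene',q)
    s=np.linalg.lstsq(np.c_[d,-e],b-a,rcond=None)[0];return (a+s[0]*d+b+s[1]*e)/2,np.linalg.norm(a+s[0]*d-b-s[1]*e)
E
python3 - <<'E'
from h import *
o=-0.4
T=lambda x,y,z:hit('top',(x+o,y+o),z)
S=lambda x,y,z:hit('scene',(x+o,y+o),z)
for name,l in {'edge':[T(216.25,217,.068),T(273,235.5,.068),S(363.9,111.1,.068),S(316.1,135.6,.068)],
 'fence':[T(225,168,.102),T(288.75,187.5,.102)],'base':[T(215,224.5,.008),T(277,243.75,.008),T(296.25,182.5,.008),S(310,154.2,.008),S(359.7,191.1,.008),S(411.9,156.9,.008)]}.items():
    print(name);print(np.array(l))
print(two((216,216.6),(363.5,110.7)),two((272.6,235.1),(315.7,135.2)))
E
```

```text
edge
[[0.5291 0.2549 0.068 ]
 [0.4868 0.1159 0.068 ]
 [0.5331 0.2496 0.068 ]
 [0.4875 0.1107 0.068 ]]
fence
[[0.6432 0.2302 0.102 ]
 [0.5982 0.0777 0.102 ]]
base
[[0.514  0.2728 0.008 ]
 [0.4678 0.1125 0.008 ]
 [0.6246 0.0668 0.008 ]
 [0.4712 0.1089 0.008 ]
 [0.6266 0.0641 0.008 ]
 [0.6757 0.2257 0.008 ]]
(array([0.5297, 0.256 , 0.0629]), np.float64(0.0005444367537833521)) (array([0.4859, 0.1156, 0.0644]), np.float64(0.0025681244052007573))
```

Call:
{"api": "jog_arm", "payload": {"deltas": [{"gripper": 0,"offset": [-0.02,-0.018,0.002],"rotation": [0,0,0]},{"gripper": 0,"offset": [-0.02,-0.018,0.002],"rotation": [0,0,0]},{"gripper": 0,"offset": [-0.02,-0.018,0.002],"rotation": [0,0,0]},{"gripper": 0,"offset": [-0.02,-0.018,0.002],"rotation": [0,0,0]},{"gripper": 0,"offset": [-0.02,-0.018,0.002],"rotation": [0,0,0]},{"gripper": 0,"offset": [-0.02,-0.018,0.002],"rotation": [0,0,0]},{"gripper": 0,"offset": [-0.02,-0.018,0.002],"rotation": [0,0,0]},{"gripper": 0,"offset": [-0.02,-0.018,0.002],"rotation": [0,0,0]},{"gripper": 0,"offset": [-0.02,-0.018,0.002],"rotation": [0,0,0]},{"gripper": 0,"offset": [-0.02,-0.018,0.002],"rotation": [0,0,0]},{"gripper": 0,"offset": [-0.02,-0.018,0.002],"rotation": [0,0,0]},{"gripper": 0,"offset": [-0.02,-0.018,0.002],"rotation": [0,0,0]},{"gripper": 0,"offset": [-0.02,-0.018,0.002],"rotation": [0,0,0]},{"gripper": 0,"offset": [-0.02,-0.018,0.002],"rotation": [0,0,0]},{"gripper": 0,"offset": [-0.02,-0.018,0.002],"rotation": [0,0,0]},{"gripper": 0,"offset": [-0.02,-0.018,0.002],"rotation": [0,0,-1.6]},{"gripper": 0,"offset": [0,0,0],"rotation": [0,-7.5,0]},{"gripper": 0,"offset": [0,0,0],"rotation": [0,-7.5,0]},{"gripper": 0,"offset": [0,0,0],"rotation": [0,-7.5,0]},{"gripper": 0,"offset": [0,0,0],"rotation": [0,-7.5,0]}]}}

```text
clock: 2.1
position: [0.4082, 0.2227, 0.211]
ee_rot: [0.137, 0.955, -0.036, 0.259]
ft_force: [0.0, -0.5, -0.6]
grip_width: 0.001
grasp_force: 0.0
```

```bash
cat >> h.py <<'E'
from workcell import manip
from scipy.spatial.transform import Rotation as Ro
O=np.array([.6025,.1597,0]);a=np.radians(-16.3)
B=np.array([[np.cos(a),np.sin(a),0],[-np.sin(a),np.cos(a),0],[0,0,1]]) # world->rest rows
def st():
    o=manip.get_obs();R=Ro.from_quat(o['ee_rot']).as_matrix()
    print('t',o['clock'],'rest mm',1e3*B@(o['position']-O),'zax',B@R[:,2],'yax',B@R[:,1],'F rest',B@o['ft_force'],'j',o['joint_pos']);return o,R
def to(p,o,R): # rest mm target -> tool offset mm
    return 1e3*R.T@(O+B.T@(np.array(p)/1e3)-o['position'])
E
python3 - <<'E'
from h import *
o,R=st()
print(to((-141,0,34),o,R),to((-200,0,60),o,R))
E
```

```text
t 2.1 rest mm [-204.1573    5.9392  211.0312] zax [ 0.5049  0.0028 -0.8632] yax [-0.0007  1.      0.0029] F rest [ 0.1671 -0.4865 -0.6038] j [-0.9324 -0.1885 -0.0185  2.1828  0.5817  1.0362  0.0606]
[ 34.8624  -6.4897 184.6799] [ 72.6624  -6.3741 132.4482]
```

Call:
{"api": "jog_arm", "payload": {"deltas": [{"gripper": 0,"offset": [0.003,-0.0005,0.0155],"rotation": [0,0,0]},{"gripper": 0,"offset": [0.003,-0.0005,0.0155],"rotation": [0,0,0]},{"gripper": 0,"offset": [0.003,-0.0005,0.0155],"rotation": [0,0,0]},{"gripper": 0,"offset": [0.003,-0.0005,0.0155],"rotation": [0,0,0]},{"gripper": 0,"offset": [0.003,-0.0005,0.0155],"rotation": [0,0,0]},{"gripper": 0,"offset": [0.003,-0.0005,0.0155],"rotation": [0,0,0]},{"gripper": 0,"offset": [0.003,-0.0005,0.0155],"rotation": [0,0,0]},{"gripper": 0,"offset": [0.003,-0.0005,0.0155],"rotation": [0,0,0]},{"gripper": 0,"offset": [0.003,-0.0005,0.0155],"rotation": [0,0,0]},{"gripper": 0,"offset": [0.003,-0.0005,0.0155],"rotation": [0,0,0]},{"gripper": 0,"offset": [0.003,-0.001,0.0155],"rotation": [0,0,0]},{"gripper": 0,"offset": [0.002,-0.001,0.0145],"rotation": [0,0,0]},{"gripper": 0,"offset": [0,0,0],"rotation": [0,0,0]}]}}

```text
clock: 3.4
position: [0.4653, 0.1967, 0.031]
ee_rot: [0.137, 0.956, -0.038, 0.255]
ft_force: [0.6, -0.1, 0.2]
grip_width: 0.005
grasp_force: 0.0
```

Run:
```python
from h import *
o,R=st()
s=imaging.camera('scene');cv2.imwrite('pics/s1.png',s)
w=imaging.camera('wrist')
c=cv2.resize(s[60:210,260:440],(480,400),interpolation=3)
cv2.imwrite('pics/v1.png',np.hstack([c,cv2.resize(w,(320,200))] if 0 else [c,cv2.copyMakeBorder(cv2.resize(w,(320,200)),0,200,0,0,0)]))
```

```text
t 3.4 rest mm [-142.0848   -2.9589   30.9684] zax [ 0.4988 -0.0031 -0.8667] yax [ 0.0012  1.     -0.0029] F rest [0.6201 0.075  0.1741] j [-0.8625  0.1794  0.077   2.2837  0.8649  0.5963 -0.2134]
```

View pics/v1.png

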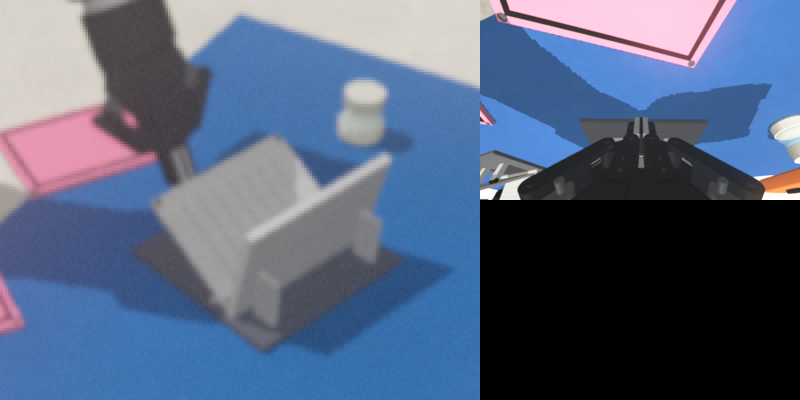

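The scene crop shows the shut fingers at crop (178,165), centred behind and below the raised edge, which runs from (152,205) to (280,138). The path ahead is clear, so I move up to contact.

Call:
{"api": "jog_arm", "payload": {"deltas": [{"gripper": 0,"offset": [-0.008,0,0],"rotation": [0,0,0]},{"gripper": 0,"offset": [-0.008,0,0],"rotation": [0,0,0]},{"gripper": 0,"offset": [-0.008,0,0],"rotation": [0,0,0]},{"gripper": 0,"offset": [-0.008,0,0],"rotation": [0,0,0]},{"gripper": 0,"offset": [-0.004,0,0],"rotation": [0,0,0]},{"gripper": 0,"offset": [-0.002,0,0],"rotation": [0,0,0]},{"gripper": 0,"offset": [-0.002,0,0],"rotation": [0,0,0]},{"gripper": 0,"offset": [-0.002,0,0],"rotation": [0,0,0]},{"gripper": 0,"offset": [0,0,0],"rotation": [0,0,0]}]}}

```text
clock: 4.4
position: [0.5006, 0.1878, 0.0534]
ee_rot: [0.137, 0.956, -0.037, 0.256]
ft_force: [-0.7, 0.5, 0.0]
grip_width: 0.0
grasp_force: 0.6
```

```bash
cat >> h.py <<'E'
def tcp(th,ph,r=11,s=-5,P=(-4,8)):
    t,p=np.radians([th,ph]);E=np.array(P)+110*np.array([-np.cos(t),np.sin(t)])
    z=np.array([np.cos(p),-np.sin(p)]);x=-np.array([np.sin(p),np.cos(p)])
    return E+r*x-s*z,x,z
E
python3 - <<'E'
from h import *
o,R=st();print('target30',tcp(30,60)[0])
ths=np.arange(30,101,5.);phs=np.interp(ths,[30,95,100],[60,90,90])
for i in range(len(ths)-1):
    a,x,z=tcp(ths[i],phs[i]);b,_,_=tcp(ths[i+1],phs[i+1]);d=b-a
    print(ths[i+1],b,'off x,z mm',d@x,d@z,'roty',phs[i+1]-phs[i])
E
```

```text
t 4.4 rest mm [-105.6758   -1.6436   53.4261] zax [ 0.4997 -0.0003 -0.8662] yax [ 0.0003  1.     -0.0001] F rest [-0.8461  0.2792  0.0168] j [-0.8046  0.1725  0.0977  2.2232  0.7995  0.5987 -0.0647]
target30 [-106.2891   53.1699]
35.0 [-101.5231   61.5542] off x,z mm -8.319582528088729 -4.878042508088963 roty 2.3076923076923066
40.0 [-96.0594  69.4738] off x,z mm -8.5183242820706 -4.4733232860241925 roty 2.3076923076923066
45.0 [-89.9417  76.8702] off x,z mm -8.697836052763503 -4.059715431085257 roty 2.3076923076923066
50.0 [-83.2188  83.6892] off x,z mm -8.857721546495542 -3.6381320320067676 roty 2.3076923076923066
55.0 [-75.944   89.8807] off x,z mm -8.997627796945064 -3.209503784489584 roty 2.3076923076923066
60.0 [-68.1746  95.3998] off x,z mm -9.117245944355986 -2.774776936578746 roty 2.3076923076923066
65.0 [-59.9718 100.2067] off x,z mm -9.216311917382576 -2.3349111997080927 roty 2.307692307692321
70.0 [-51.3998 104.267 ] off x,z mm -9.294607016058428 -1.8908776300223267 roty 2.3076923076923066
75.0 [-42.5256 107.5521] off x,z mm -9.351958394602963 -1.4436564846551754 roty 2.3076923076923066
80.0 [-33.4184 110.0394] off x,z mm -9.388239442998813 -0.994235057694016 roty 2.3076923076923066
85.0 [-24.1491 111.7125] off x,z mm -9.40337006649884 -0.5436055006108073 roty 2.3076923076923066
90.0 [-14.7897 112.5611] off x,z mm -9.397316862444656 -0.09276263196900272 roty 2.3076923076923066
95.0 [ -5.4129 112.5814] off x,z mm -9.370093194007188 0.35729825875726035 roty 2.3076923076923066
100.0 [  4.1013 111.3289] off x,z mm -9.514167841119928 1.252563958749122 roty 0.0
```

Call:
{"api": "jog_arm", "payload": {"deltas": [{"gripper": 0,"offset": [-0.0042,0,-0.0024],"rotation": [0,1.15,0]},{"gripper": 0,"offset": [-0.0042,0,-0.0024],"rotation": [0,1.15,0]},{"gripper": 0,"offset": [-0.0043,0,-0.0022],"rotation": [0,1.15,0]},{"gripper": 0,"offset": [-0.0043,0,-0.0022],"rotation": [0,1.15,0]},{"gripper": 0,"offset": [-0.0044,0,-0.002],"rotation": [0,1.15,0]},{"gripper": 0,"offset": [-0.0044,0,-0.002],"rotation": [0,1.15,0]},{"gripper": 0,"offset": [-0.0044,0,-0.0018],"rotation": [0,1.15,0]},{"gripper": 0,"offset": [-0.0044,0,-0.0018],"rotation": [0,1.15,0]},{"gripper": 0,"offset": [0,0,0],"rotation": [0,0,0]}]}}

```text
clock: 5.3
position: [0.5241, 0.181, 0.0842]
ee_rot: [0.14, 0.974, -0.025, 0.179]
ft_force: [-1.7, -0.0, 0.5]
grip_width: 0.001
grasp_force: 0.6
```

Run:
```python
from h import *
o,R=st();print('target50',tcp(50,69.2)[0])
s=imaging.camera('scene');cv2.imwrite('pics/v2.png',cv2.resize(s[60:210,260:440],(480,400),interpolation=3))
```

```text
t 5.3 rest mm [-81.2049  -1.5543  84.2069] zax [ 0.3553  0.0002 -0.9348] yax [0.0013 1.     0.0007] F rest [-1.5967 -0.4999  0.4817] j [-0.6539  0.1723  0.0804  2.0734  0.4107  0.6963  0.4178]
target50 [-83.2142  83.6846]
```

View pics/v2.png

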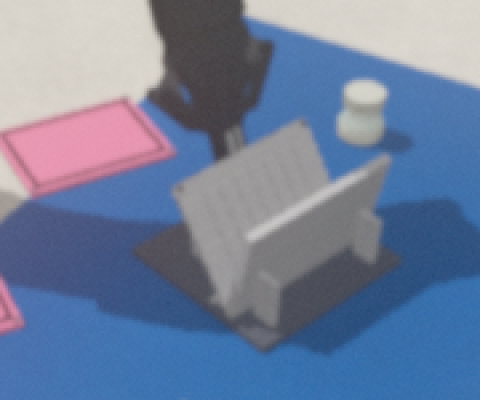

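The cover has tilted up to about 45–50°. Its raised edge now runs from crop (180,188) to (303,122), and the foot is still behind the lip. I keep following the arc.

Call:
{"api": "jog_arm", "payload": {"deltas": [{"gripper": 0,"offset": [-0.0045,0,-0.0016],"rotation": [0,1.15,0]},{"gripper": 0,"offset": [-0.0045,0,-0.0016],"rotation": [0,1.15,0]},{"gripper": 0,"offset": [-0.0046,0,-0.0014],"rotation": [0,1.15,0]},{"gripper": 0,"offset": [-0.0046,0,-0.0014],"rotation": [0,1.15,0]},{"gripper": 0,"offset": [-0.0046,0,-0.0012],"rotation": [0,1.15,0]},{"gripper": 0,"offset": [-0.0046,0,-0.0012],"rotation": [0,1.15,0]},{"gripper": 0,"offset": [-0.0046,0,-0.001],"rotation": [0,1.15,0]},{"gripper": 0,"offset": [-0.0046,0,-0.001],"rotation": [0,1.15,0]},{"gripper": 0,"offset": [-0.0047,0,-0.0007],"rotation": [0,1.15,0]},{"gripper": 0,"offset": [-0.0047,0,-0.0007],"rotation": [0,1.15,0]},{"gripper": 0,"offset": [-0.0047,0,-0.0005],"rotation": [0,1.15,0]},{"gripper": 0,"offset": [-0.0047,0,-0.0005],"rotation": [0,1.15,0]},{"gripper": 0,"offset": [0,0,0],"rotation": [0,0,0]}]}}

```text
clock: 6.65
position: [0.5726, 0.1664, 0.1099]
ee_rot: [0.142, 0.988, -0.009, 0.06]
ft_force: [0.6, 0.4, 0.6]
grip_width: 0.003
grasp_force: 0.0
```

Run:
```python
from h import *
o,R=st();print('target80',tcp(80,83)[0])
s=imaging.camera('scene');cv2.imwrite('pics/v3.png',cv2.resize(s[60:210,260:440],(480,400),interpolation=3))
```

```text
t 6.65 rest mm [-30.6228  -1.9833 109.9466] zax [ 0.1219 -0.0002 -0.9925] yax [0.0018 1.     0.    ] F rest [0.472  0.521  0.5623] j [-0.4668  0.3089  0.075   1.7901  0.0666  0.9496  0.8518]
target80 [-33.41   110.0256]
```

View pics/v3.png

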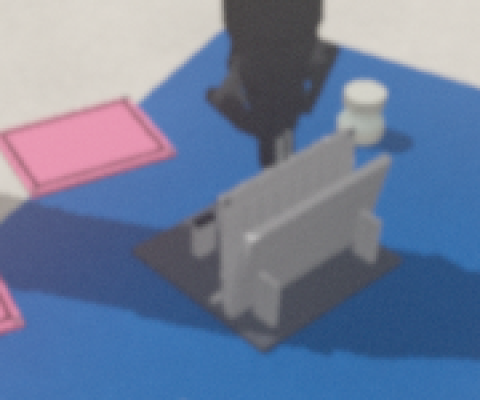

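The cover is at about 80°, with its top edge running from crop (225,197) to (352,130), close to the fence. I push slowly past vertical.

Call:
{"api": "jog_arm", "payload": {"deltas": [{"gripper": 0,"offset": [-0.002,0,-0.0001],"rotation": [0,0.5,0]},{"gripper": 0,"offset": [-0.002,0,-0.0001],"rotation": [0,0.5,0]},{"gripper": 0,"offset": [-0.002,0,-0.0001],"rotation": [0,0.5,0]},{"gripper": 0,"offset": [-0.002,0,0],"rotation": [0,0.5,0]},{"gripper": 0,"offset": [-0.002,0,0],"rotation": [0,0.5,0]},{"gripper": 0,"offset": [-0.002,0,0],"rotation": [0,0.5,0]},{"gripper": 0,"offset": [-0.002,0,0],"rotation": [0,0.5,0]},{"gripper": 0,"offset": [-0.002,0,0],"rotation": [0,0.5,0]},{"gripper": 0,"offset": [-0.002,0,0],"rotation": [0,0.5,0]},{"gripper": 0,"offset": [-0.002,0,0],"rotation": [0,0.5,0]},{"gripper": 0,"offset": [-0.002,0,0],"rotation": [0,0.5,0]},{"gripper": 0,"offset": [0,0,0],"rotation": [0,0,0]},{"gripper": 0,"offset": [0,0,0],"rotation": [0,0,0]}]}}

```text
clock: 8.0
position: [0.5925, 0.1609, 0.1118]
ee_rot: [0.142, 0.99, -0.002, 0.013]
ft_force: [0.7, 0.1, 0.3]
grip_width: 0.0
grasp_force: 0.0
```

Run:
```python
from h import *
o,R=st()
s=imaging.camera('scene');cv2.imwrite('pics/v4.png',cv2.resize(s[60:210,260:440],(480,400),interpolation=3))
```

```text
t 8.0 rest mm [ -9.9136  -1.6178 111.7589] zax [ 0.0261  0.     -0.9997] yax [0.0004 1.     0.    ] F rest [0.6449 0.3261 0.319 ] j [-0.4059  0.392   0.0718  1.6677 -0.014   1.0617  0.9528]
```

View pics/v4.png

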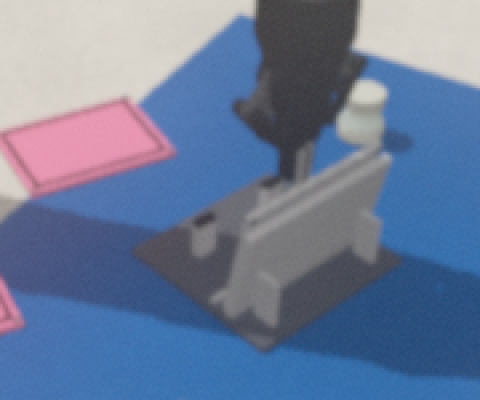

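The cover is now past vertical, with its top edge parallel and close behind the fence top, from crop (248,218) to (375,150). I press a few millimetres more to confirm it rests on the fence.

Call:
{"api": "jog_arm", "payload": {"deltas": [{"gripper": 0,"offset": [-0.0015,0,0],"rotation": [0,0,0]},{"gripper": 0,"offset": [-0.0015,0,0],"rotation": [0,0,0]},{"gripper": 0,"offset": [-0.0015,0,0],"rotation": [0,0,0]},{"gripper": 0,"offset": [-0.0015,0,0],"rotation": [0,0,0]},{"gripper": 0,"offset": [-0.0015,0,0],"rotation": [0,0,0]},{"gripper": 0,"offset": [0,0,0],"rotation": [0,0,0]}]}}

```text
clock: 8.65
position: [0.5998, 0.1588, 0.112]
ee_rot: [0.142, 0.99, -0.002, 0.013]
ft_force: [-0.3, 0.6, -0.9]
grip_width: 0.001
grasp_force: 0.0
```

No contact force, so the cover is already leaning freely ahead of the fingers. I retreat back, then up.

Call:
{"api": "jog_arm", "payload": {"deltas": [{"gripper": 0,"offset": [0.004,0,0],"rotation": [0,0,0]},{"gripper": 0,"offset": [0.01,0,0],"rotation": [0,0,0]},{"gripper": 0,"offset": [0.01,0,0],"rotation": [0,0,0]},{"gripper": 0,"offset": [0.015,0,-0.005],"rotation": [0,0,0]},{"gripper": 0,"offset": [0.015,0,-0.02],"rotation": [0,0,0]},{"gripper": 0,"offset": [0.015,0,-0.02],"rotation": [0,0,0]},{"gripper": 0,"offset": [0.015,0,-0.02],"rotation": [0,0,0]},{"gripper": 0,"offset": [0.015,0,-0.02],"rotation": [0,0,0]},{"gripper": 0,"offset": [0.01,0,-0.02],"rotation": [0,0,0]},{"gripper": 0,"offset": [0,0,0],"rotation": [0,0,0]},{"gripper": 0,"offset": [0,0,0],"rotation": [0,0,0]}]}}

```text
clock: 9.75
position: [0.4921, 0.1904, 0.2143]
ee_rot: [0.142, 0.99, -0.002, 0.013]
ft_force: [-0.8, -0.1, 0.1]
grip_width: -0.001
grasp_force: 0.0
```

Run:
```python
from h import *
o,R=st()
s=imaging.camera('scene');t=imaging.camera('top')
cv2.imwrite('pics/v5.png',np.hstack([cv2.resize(s[60:210,260:410],(400,400),interpolation=3),cv2.resize(t[135:255,200:320],(400,400),interpolation=3)]))
```

```text
t 9.75 rest mm [-114.6019   -1.4804  214.2507] zax [ 0.0269  0.0007 -0.9996] yax [-0.0004  1.      0.0007] F rest [-0.7097 -0.3257  0.0905] j [-0.4969  0.1203  0.0321  1.7776  0.0148  1.2236  0.8167]
```

View pics/v5.png

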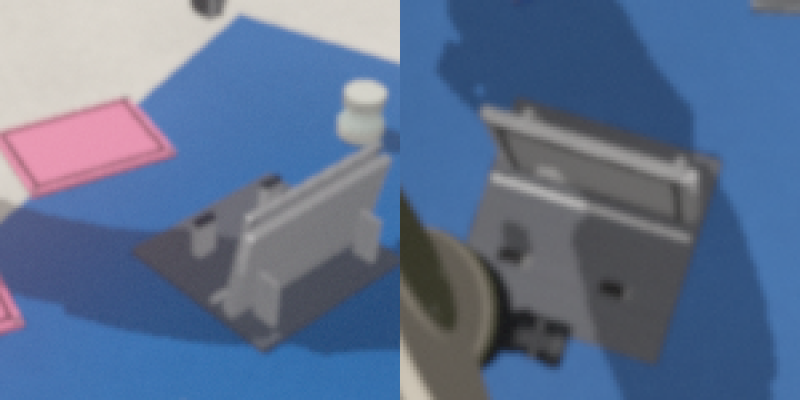

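The top view shows the cover leaning on the fence, from crop (490,115) to (695,180). Its black seal faces out, its foot is behind the lip, and the robot is clear.

```bash
python3 -c "
from workcell import workorder
print(workorder.hand_in())"
```

```text
the job is handed in; nothing more can be done
None
```

The wide ribbed cover stands leaning against its fence with the sealing side facing out, the narrow cover was not touched, and the job was handed in at about 10 s on the robot's clock.

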